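# Unlock the strap jig and hold its spring jaw open at the brass mark

### The arm

A 7-joint arm with a two-finger parallel gripper is mounted at the origin on the work surface. World frame = base frame: x ahead of the robot, y to its left, z up, the work surface at z = 0. Lengths are in m, angles in rad, forces in N, time in s.
With the tool pointing down it reaches from about 0.35 to 0.9 m from the base axis. Payload 8.1 kg.
Tool frame: the origin (TCP) lies at the very end of the fingers, on their centre line; the grasp point (between the pads) lies 19 mm behind it; y points along the fingers, x is the direction in which the jaws open and shut, and the axes are right-handed (so a half turn about y gives the same grasp; the last joint's range is limited). The gripper opens to 92 mm and grips with 3 to 60 N. Pads are 19 mm wide; open, the fingers measure 130 mm over their backs; the gripper's body (75 mm by 190 mm) begins 47 mm behind the grasp point.
Start: joints at [1.124, 0.434, 0.025, 1.573, -0.012, 1.134, -0.075], TCP at [0.211, -0.588, 0.189] pointing down, gripper open.
Joint ranges: [-2.62, 2.62], [-0.44, 2.09], [-1.27, 1.32], [0.08, 2.57], [-1.32, 4.46], [0.12, 2], [-2.74, 2.74]. Speed limits (rad/s): [2.22, 2.22, 3.01, 3.01, 3.14, 3.14, 3.14].

### API

Orientations are given as a rotation vector (axis times angle).
In Python, from cell import arm, imaging gives the robot as it stands. The module is installed in compiled form; this text tells all that it offers.
- The arm moves only by the tool send_rows, never from a script. Its argument "steps" is a list of rows, each a list of 5 numbers: the opening, from 0 (shut) to 1 (fully open), then the shift along the tool's x, y, z in cm, then the turn about the tool's y in rad. In form: [[jaw, x, y, z, roll], ...]. A call has 1 to 20 rows; each row is the pose to reach, as a shift and turn from the pose commanded when the call began, along the tool's axes at that moment; what a row does not reach only later rows make up. A row lasts 1/8 s, in which the tool goes at most 62.5 mm and 10.7 degrees, less where a joint would pass 70% of its speed; a pose out of reach is approached as far as the arm can. A call with a gripper value outside its range is refused whole. The fingers move at their own pace and stop on an object; "squeeze" is the grip in N (left out, the last holds). Time passes only in rows, so rows that repeat a pose let the fingers close. It gives the time, the measured TCP pose, the force and the opening at its end, in the units of the state.
- arm.observe(): the state, without advancing time (a new reading comes with each control period).
- imaging.get_image(name): name is "scene" or "side" or "wrist"; returns the picture (384x512x3 uint8, blue, green, red); there is no depth.
- imaging.camera_params(name): a dict with "camera_matrix" (3x3 intrinsics, pixels), "distortion" ([k1, k2, p1, p2, k3] as OpenCV has them; the pictures are not rectified), "position" and "orientation" of the camera in the world; the wrist camera has in their place "mount" (4x4, takes a point from camera to tool coordinates, whose origin is the TCP and whose axes are the tool frame's). Camera axes: x right, y down, z forward; pixel columns grow to the right and rows downward; lengths in m; the calibration is good to about 2 mm. A picture is of the moment at which its call begins: read the wrist's pose just before it. camera_params takes no time and is no camera call.
- arm.sign_off(): hands the job in, once; it reports no verdict.
The state is a dict: "clock": time; "joints": joint angles; "dq": joint speeds; "joint_efforts": joint torques, N m; "position": TCP position; "ee_rot": TCP orientation; "force": force on the tool from outside, world axes, zero at the start; "ft_torque": the same for the moment, N m; "width": opening from 0.0 (shut) to 1.0 (fully open).
Only numpy, scipy, OpenCV 4.12 (cv2) and the standard library are available. Lean on these libraries where they do the work, as an engineer would, in place of code of your own. Each camera call takes 0.05 s, during which the arm holds its last target.

### The job

On the leatherworker's strap jig, turn the red lock knob clockwise a quarter turn to free the spring jaw, then pull the jaw's wooden handle out until its red pointer stands at the brass mark, and hold it there against the spring so the next strap can be laid in. Leave the knob in the free position and the tools and tins around the jig where they are; finish while still holding the handle, with the pointer at the mark - do not let go.

Things in the scene. Friction and masses are not known exactly. Their poses are not given: they have to be found in the camera images.
- jig: Strap jig fixed to the bench: dark steel base 290 x 156 x 12 mm (x -130 to +160 mm), blue bridge (34 x 88 mm, top at 50 mm) under the lock knob, blue fixed jaw (62 mm high) at the far end. Origin on the bench below the knob's axis. +x points from knob to fixed jaw; the slide pulls out along -x (roughly towards the robot); +y is the side of the black scale ledge; z up.
- knob_grip (a point): Middle of the lock knob's red wing bar (50 mm long, 14 thick, 26 high, from 66 to 92 mm above the bench), on the knob's vertical axis, 81 mm above the bench. Locked, the bar stands across the slide (jig's y); free, it lies along it (jig's x). Under it a round black hub, 32 mm across, 16 mm high, on the blue bridge.
- knob (a joint): Turn of the lock knob in rad, growing clockwise seen from above: 0 = locked (bar exactly across the slide), 1.57 = end stop, fully free. Starts between 0 and 0.15; stays where it is left (0.06 N m of friction). A pin under it blocks the slide after about 1.5 mm until the knob is past about 0.7 rad.
- handle (a point): Grip point of the upright turned wooden handle (round, 26 mm across, brass collar at its foot) at the front end of the slide bar: on its axis, 62 mm above the bench. The handle stands from 26 to 86 mm above the bench, 105 mm in front of the knob's axis (jig's -x) when the jaw is home.
- jaw (a joint): How far the sliding jaw is pulled out, in m: 0 = home against its stop (where the spring takes it as soon as it is let go), 0.070 = end of travel. Pulling moves bar, handle, grey jaw and pointer together along the jig's -x. The spring pulls home with about 5 N at 0 and 10 N at 0.06.
- pointer (a point): Tip of the red pointer (4 mm wide) that sticks out sideways, to the jig's +y, from the grey sliding jaw; it rides just inside the brass mark, 33.5 mm above the bench, and moves with the jaw.
- mark_mid (a point): Middle of the inner edge of the brass mark: a brass tab 10 mm wide along the slide, 15 mm across, 7 mm high, fixed on the black scale ledge, 28 to 58 mm along the jig's -x from the pointer's home (it differs each time). The pointer is at the mark when both have the same x in the jig's frame.
- awl: Bystander: an awl with wooden handle, 160 mm long, lying on the bench, up to about 30 mm high. Origin under its middle.
- hammer: Bystander: a small hammer with wooden handle, 240 mm long, lying on the bench. Origin under its middle.
- wax_jar: Bystander: a jar with brass cap, 60 mm across and 60 mm high, standing on the bench. Origin at the centre of its underside.
- rivet_tin: Bystander: a copper-coloured tin with a pale steel lid, 54 mm across and 45 mm high, standing on the bench. Origin at the centre of its underside.

How it is judged:
By the outcome, as a careful person would: the job done as asked, in the order asked, and still so for the second after the job is handed in, while the arm keeps its last pose, push and grip.
It also fails if it takes over 45 s, if anything falls off the work surface, if the arm or the gripper's body presses on something with over 40 N, if the wrist force passes 120 N, or if a joint passes its speed limit or range.

## Working session

There is one attempt and no reset: what is moved stays moved. The work goes in short steps, Python scripts to look and compute and a tool call to move; the robot and the scene stay as the last step left them, time stands still between calls to the robot, and variables do not carry over. Pictures are saved under pics/ and viewed, and the job is handed in when it is done.

Besides the shell and the picture viewer there is one more tool, called after "Request:" as name(argument=value, ...) on one line, values as JSON. send_rows: Moves the arm, as the interface text tells. Its arguments: {"type":"object","properties":{"steps":{"type":"array","items":{"type":"array","items":{"type":"number"}}},"squeeze":{"type":"number"}},"required":["steps"]}

```bash
mkdir -p pics; python3 - <<'E'
from cell import arm, imaging
import cv2
s=arm.observe(); print(s)
for n in ["scene","side","wrist"]:
    cv2.imwrite(f"pics/{n}0.png",imaging.get_image(n)); print(n,imaging.camera_params(n))
E
```

```text
{'clock': 0.0, 'joints': array([ 1.12437467,  0.43521303,  0.02491741,  1.57409365, -0.01158138,
        1.13401966, -0.07507079]), 'dq': array([-0.00020497,  0.00133032,  0.00120859, -0.00137618,  0.00086918,
        0.00042815,  0.00018371]), 'joint_efforts': array([-2.51520243e-05, -6.67864037e+01,  9.85065512e-01, -3.14471555e+01,
       -6.05015131e-02,  4.26323642e-02,  1.27686194e-04]), 'position': array([ 0.21044952, -0.58788755,  0.18825191]), 'ee_rot': array([-1.35165161,  0.9533116 , -0.95103979]), 'force': array([-0.4173736 ,  0.83231722, -0.18836978]), 'ft_torque': array([ 0.00904059, -0.00213033, -0.0315525 ]), 'width': 1.0003663310070678}
scene {'camera_matrix': array([[353.65597316,   0.        , 256.51403744],
       [  0.        , 353.65597316, 191.56487118],
       [  0.        ,   0.        ,   1.        ]]), 'distortion': array([-0.08262515,  0.        ,  0.        ,  0.        ,  0.        ]), 'position': array([1.12147534, 0.25032577, 0.75676009]), 'orientation': array([-1.43029001, -2.24794663,  0.78868895])}
side {'camera_matrix': array([[365.10506821,   0.  
[... 247 characters left out ...]
7326, 0.6868538 ]), 'orientation': array([-0.75770828,  2.67563528, -1.01230251])}
wrist {'camera_matrix': array([[303.71305347,   0.        , 252.01031324],
       [  0.        , 303.71305347, 193.0683458 ],
       [  0.        ,   0.        ,   1.        ]]), 'distortion': array([-0.03115847,  0.        ,  0.        ,  0.        ,  0.        ]), 'mount': array([[ 9.99998728e-01,  8.38320145e-04,  1.35694720e-03,
         7.14045524e-05],
       [-1.04010138e-03, -3.02248357e-01,  9.53228645e-01,
        -1.95835475e-01],
       [ 1.20924584e-03, -9.53228843e-01, -3.02247100e-01,
         8.16995719e-02],
       [ 0.00000000e+00,  0.00000000e+00,  0.00000000e+00,
         1.00000000e+00]])}
```

View pics/scene0.png

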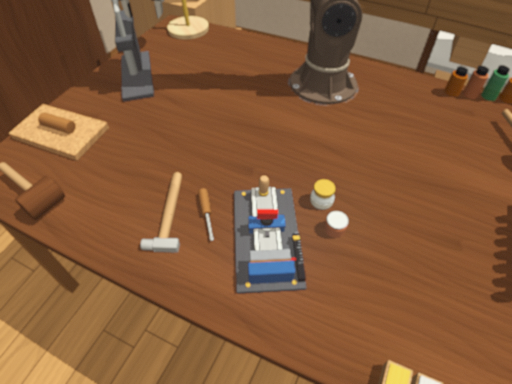

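View pics/side0.png

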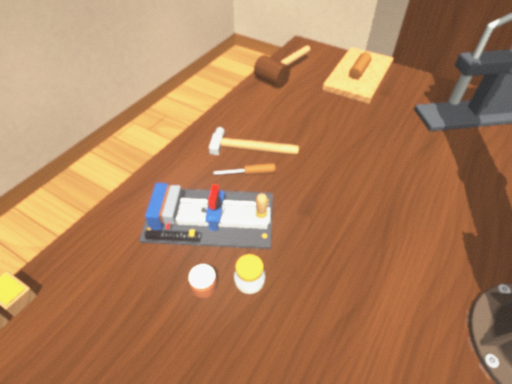

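View pics/wrist0.png

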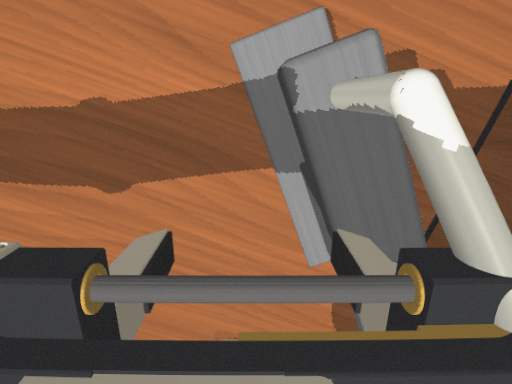

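```bash
python3 - <<'E'
import cv2
a=cv2.imread("pics/scene0.png")[165:305,180:365]; cv2.imwrite("pics/sc.png",cv2.resize(a,None,fx=4.2,fy=4.2,interpolation=2))
a=cv2.imread("pics/side0.png")[170:305,130:290]; cv2.imwrite("pics/si.png",cv2.resize(a,None,fx=4.4,fy=4.4,interpolation=2))
a=cv2.imread("pics/scene0.png")[0:120,60:400]; cv2.imwrite("pics/sb.png",cv2.resize(a,None,fx=2.3,fy=2.3,interpolation=2))
E
```

```text
(no output)
```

View pics/sc.png

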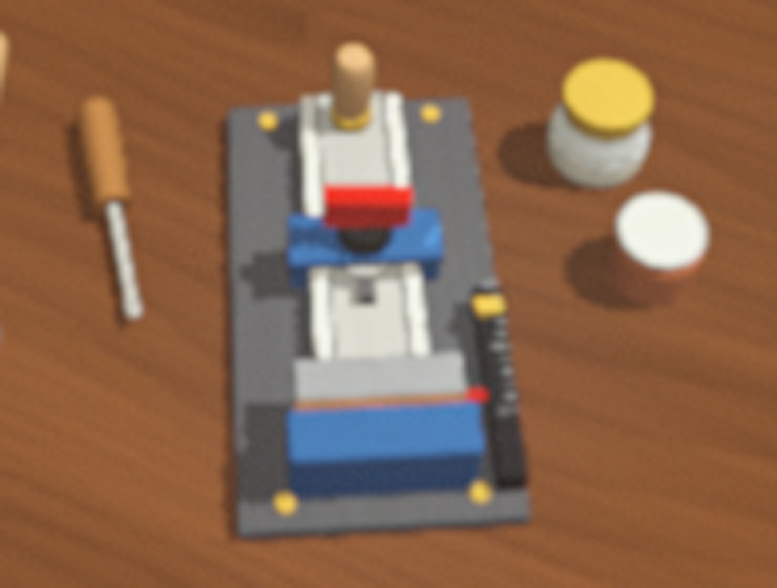

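View pics/si.png

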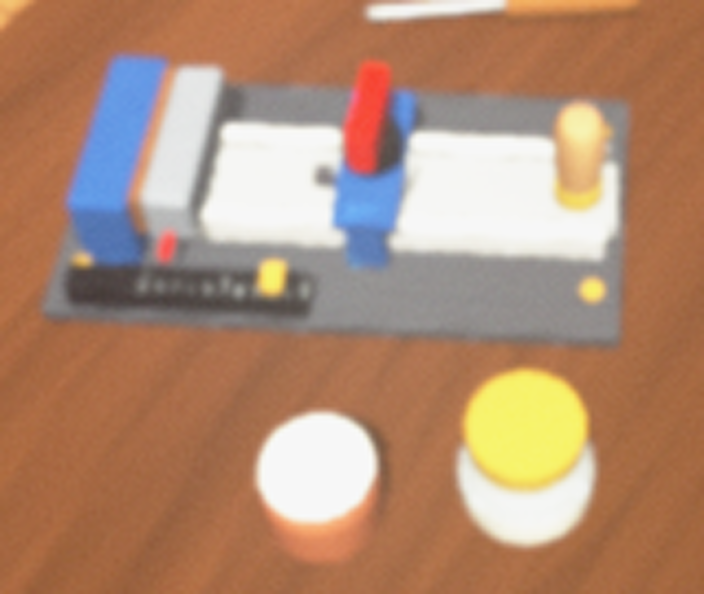

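View pics/sb.png

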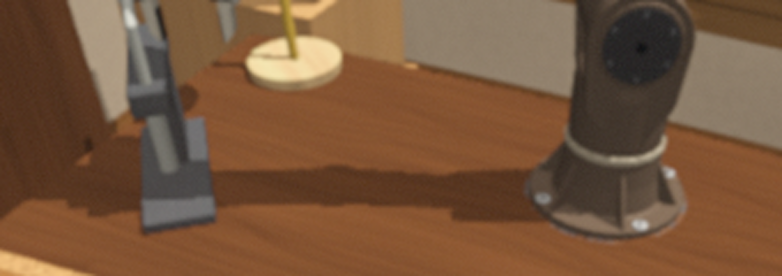

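```bash
cat > h.py <<'E'
import numpy as np, cv2
from scipy.spatial.transform import Rotation as R
from cell import arm, imaging
def proj(n,P):
    c=imaging.camera_params(n); Rm=R.from_rotvec(c["orientation"]).as_matrix()
    Pc=(np.atleast_2d(P)-c["position"])@Rm
    return cv2.projectPoints(Pc,np.zeros(3),np.zeros(3),c["camera_matrix"],c["distortion"])[0][:,0]
def ray(n,uv,z):
    c=imaging.camera_params(n); Rm=R.from_rotvec(c["orientation"]).as_matrix()
    u=cv2.undistortPoints(np.array([[uv]],float),c["camera_matrix"],c["distortion"])[0,0]
    d=Rm@np.array([u[0],u[1],1]); o=c["position"]; return o+d*(z-o[2])/d[2]
def j2w(p,P):
    P=np.atleast_2d(P); c,s=np.cos(p[2]),np.sin(p[2])
    return np.c_[p[0]+c*P[:,0]-s*P[:,1],p[1]+s*P[:,0]+c*P[:,1],P[:,2]]
E
cat > fit.py <<'E'
from h import *
from scipy.optimize import least_squares
S=[((-130,-78,12),(228,108)),((-130,78,12),(468,100)),((160,-78,12),(238,535)),((160,78,12),(528,520)),((-105,0,86),(355,55))]
D=[((160,78,12),(48,318)),((-130,78,12),(617,343)),((-130,-78,12),(628,103)),((-105,0,86),(580,115))]
A=np.array([a for a,_ in S])/1e3; a=np.array([b for _,b in S])/4.2+[180,165]
B=np.array([a for a,_ in D])/1e3; b=np.array([b for _,b in D])/4.4+[130,170]
f=lambda p:np.r_[(proj("scene",j2w(p,A))-a).ravel(),(proj("side",j2w(p,B))-b).ravel()]
r=least_squares(f,[0.65,0,0]); print(r.x,np.degrees(r.x[2])); print(r.fun.reshape(-1,2).round(2))
p=r.x; np.save("p.npy",p)
print("knob",j2w(p,[0,0,.081]),"handle",j2w(p,[-.105,0,.062]))
def w2j(w): c,s=np.cos(p[2]),np.sin(p[2]); d=w[:2]-p[:2]; return np.array([c*d[0]+s*d[1],-s*d[0]+c*d[1]])*1e3
sc=lambda u,v:(u/4.2+180,v/4.2+165); sd=lambda u,v:(u/4.4+130,v/4.4+170)
print("bar scene",w2j(ray("scene",sc(325,186),.092)),w2j(ray("scene",sc(411,186),.092)))
print("bar side",w2j(ray("side",sd(374,64),.092)),w2j(ray("side",sd(366,166),.080)))
print("pointer",w2j(ray("scene",sc(487,394),.0335)),w2j(ray("side",sd(164,256),.0335)))
print("mark",w2j(ray("scene",sc(488,300),.035)),w2j(ray("side",sd(272,270),.035)))
for n,g in (("jar",(ray("scene",sc(608,95),.06),ray("side",sd(526,428),.06))),("tin",(ray("scene",sc(662,230),.045),ray("side",sd(318,467),.045)))): print(n,*g,w2j(g[0]))
print("awl",w2j(ray("scene",sc(100,110),.015)),w2j(ray("scene",sc(134,312),.01)))
print("press",ray("scene",(123,95),0),ray("scene",(150,92),0))
s=arm.observe(); print(R.from_rotvec(s["ee_rot"]).as_matrix().round(3))
E
python3 fit.py
```

```text
[0.67530643 0.07412813 0.49373904] 28.28916292501269
[[ 0.07 -0.54]
 [ 0.11 -1.04]
 [ 0.27 -0.6 ]
 [ 1.14 -0.87]
 [-0.23 -0.07]
 [-2.46 -2.04]
 [ 0.53 -0.9 ]
 [ 0.06 -0.51]
 [-0.26  0.92]]
knob [[0.67530643 0.07412813 0.081     ]] handle [[0.58284689 0.02436636 0.062     ]]
bar scene [ -4.83866261 -23.40538396] [-2.23039651 24.0573454 ]
bar side [ -1.15532507 -24.53900885] [-3.73032636 31.06323222]
pointer [97.2748161  59.24500334] [97.11661017 57.20551313]
mark [38.7544658  67.04950484] [42.01252432 63.31877854]
jar [0.52554518 0.16919285 0.06      ] [0.52177073 0.16983656 0.06      ] [-86.82159258 154.68595518]
tin [0.59662067 0.22790997 0.045     ] [0.59402881 0.22722539 0.045     ] [  3.59245989 172.70610622]
awl [-128.4889519  -160.31658602] [  20.38853491 -135.97468368]
press [ 0.36803365 -0.62655329  0.        ] [ 0.31312297 -0.54673137  0.        ]
[[ 0.337 -0.     0.941]
 [-0.941  0.001  0.337]
 [-0.001 -1.    -0.   ]]
```

Request:
send_rows(steps=[[1, -2, -2, 0, 0], [1, -6, -4, 1, 0], [1, -10, -6, 2, 0], [1, -14, -8, 3, 0], [1, -18, -9, 5, 0], [1, -20, -9, 9, -0.15], [1, -23, -9, 14, -0.3], [1, -26, -9, 19, -0.45], [1, -29, -9, 24, -0.6], [1, -32, -9, 29, -0.75], [1, -34, -9, 34, -0.9], [1, -36.5, -9, 39, -1.05], [1, -39, -9, 44, -1.2], [1, -41, -8, 49, -1.35], [1, -43, -7, 54, -1.5], [1, -45, -5, 59, -1.66], [1, -46, -3, 64, -1.66], [1, -46.6, -1.2, 66.1, -1.66], [1, -46.6, -1.2, 66.1, -1.66], [1, -46.6, -1.2, 66.1, -1.66]], squeeze=30)

```text
clock: 2.65
position: [0.6756, 0.0724, 0.2015]
ee_rot: [-1.545, -0.339, 0.339]
force: [-0.1, 0.1, 0.3]
width: 0.997
```

```bash
python3 - <<'E'
from h import *
s=arm.observe(); np.save("w1.npy",np.r_[s["position"],s["ee_rot"]])
cv2.imwrite("pics/w1.png",imaging.get_image("wrist"))
print(s); print(R.from_rotvec(s["ee_rot"]).as_matrix().round(4))
E
```

```text
{'clock': 2.65, 'joints': array([ 0.1656245 ,  0.58806892, -0.59105644,  1.36804775,  0.32866678,
        1.28344321, -0.00754261]), 'dq': array([ 0.01176029, -0.02013483, -0.00106456, -0.00337681,  0.00209084,
       -0.00128169, -0.00112472]), 'joint_efforts': array([-9.85830836e-01, -7.23986363e+01, -9.90048677e+00, -3.11013508e+01,
       -9.27758496e-02, -1.95380906e-02, -1.23186788e-02]), 'position': array([0.67558178, 0.07237593, 0.20147209]), 'ee_rot': array([-1.54451442, -0.3390898 ,  0.33935639]), 'force': array([-0.05407217,  0.07127256,  0.29302543]), 'ft_torque': array([ 0.00516598, -0.1408123 , -0.00848395]), 'width': 0.9968733157145067}
[[ 9.079e-01 -1.000e-04 -4.191e-01]
 [ 4.191e-01 -5.000e-04  9.079e-01]
 [-3.000e-04 -1.000e+00 -4.000e-04]]
```

View pics/w1.png

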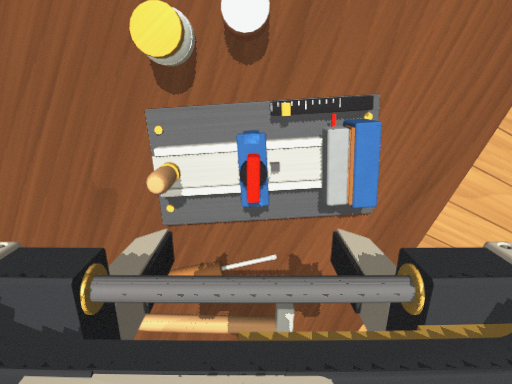

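```bash
python3 - <<'E'
import cv2
a=cv2.imread("pics/w1.png")[85:230,135:390]; cv2.imwrite("pics/w1c.png",cv2.resize(a,None,fx=3.1,fy=3.1,interpolation=2))
E
```

```text
(no output)
```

View pics/w1c.png

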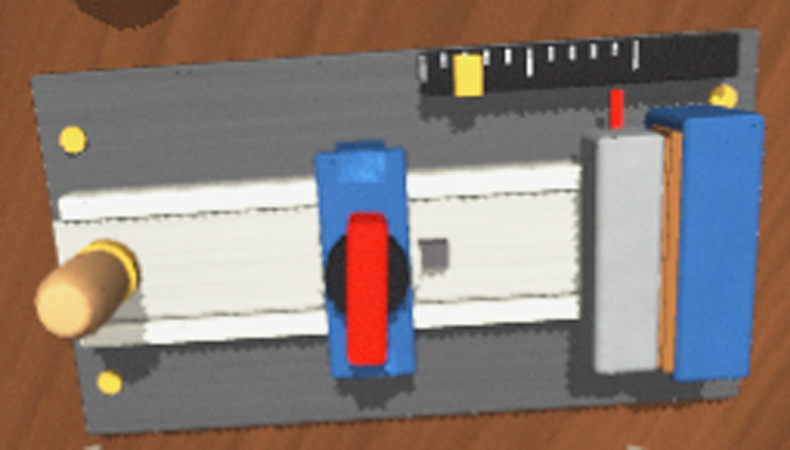

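```bash
cat >> h.py <<'E'
def wray(pose,uv,z):
    c=imaging.camera_params("wrist"); T=np.eye(4); T[:3,:3]=R.from_rotvec(pose[3:]).as_matrix(); T[:3,3]=pose[:3]
    M=T@c["mount"]; u=cv2.undistortPoints(np.array([[uv]],float),c["camera_matrix"],c["distortion"])[0,0]
    d=M[:3,:3]@np.array([u[0],u[1],1]); o=M[:3,3]; return o+d*(z-o[2])/d[2]
def w2j(p,w): c,s=np.cos(p[2]),np.sin(p[2]); d=w[:2]-p[:2]; return np.array([c*d[0]+s*d[1],-s*d[0]+c*d[1]])*1e3
E
python3 - <<'E'
from h import *
from scipy.optimize import least_squares
po=np.load("w1.npy"); q=lambda u,v,z:wray(po,(u/3.1+135,v/3.1+85),z)
J=np.array([[-130,78,12],[-130,-78,12],[160,78,12],[160,-78,12],[-105,0,86]])/1e3
W=np.array([q(33,76,.012),q(90,433,.012),q(758,28,.012),q(740,402,.012),q(65,308,.086)])
r=least_squares(lambda p:((j2w(p,J)-W)[:,:2]*1e3).ravel(),[.67,.07,.5]); p=r.x
print(p,np.degrees(p[2])); print(r.fun.reshape(-1,2).round(1)); np.save("pw.npy",p)
for pp in (p,np.load("p.npy")):
  print([w2j(pp,q(*a)).round(1) for a in ((366,213,.092),(366,364,.092),(616,92,.0335),(469,96,.034),(65,308,.086))])
for a in ((366,213,.092),(366,364,.092)): print(q(*a))
a,b=q(366,213,.092),q(366,364,.092); print("bar dir deg",np.degrees(np.arctan2(*(a-b)[1::-1])), "mid",(a+b)/2)
print("handle",j2w(p,[-.105,0,.062]))
E
```

```text
[0.67807819 0.07143095 0.49265815] 28.227232483223926
[[-1.4  0.4]
 [-0.8 -1.5]
 [ 2.3  0.6]
 [-0.7  1.2]
 [ 0.5 -0.7]]
[array([ 0.5, 28.7]), array([ -2.6, -23.5]), array([96.6, 58.5]), array([41.2, 60.2]), array([-105.1,    0.9])]
[array([ 1.7, 25. ]), array([ -1.4, -27.2]), array([97.8, 54.7]), array([42.5, 56.5]), array([-104. ,   -2.7])]
[0.66489272 0.09696667 0.092     ]
[0.6869382  0.04949411 0.092     ]
bar dir deg 114.90938285292769 mid [0.67591546 0.07323039 0.092     ]
handle [[0.58556492 0.02176914 0.062     ]]
```

Request:
send_rows(steps=[[0.6, 0.08, 4, 0, 0], [0.6, 0.08, 8, 0, 0], [0.6, 0.08, 11, 0, 0], [0.6, 0.08, 13, 0, 0], [0.6, 0.08, 13, 0, 0], [0.6, 0.08, 13, 0, 0]])

```text
clock: 3.45
position: [0.6776, 0.0735, 0.0727]
ee_rot: [-1.544, -0.341, 0.338]
force: [1.1, -0.3, -0.0]
width: 0.6
```

```bash
python3 - <<'E'
from h import *
a=imaging.get_image("wrist"); cv2.imwrite("pics/w2.png",a); print(arm.observe()["force"])
E
```

```text
[ 0.40108669 -0.26989656  0.89794338]
```

View pics/w2.png

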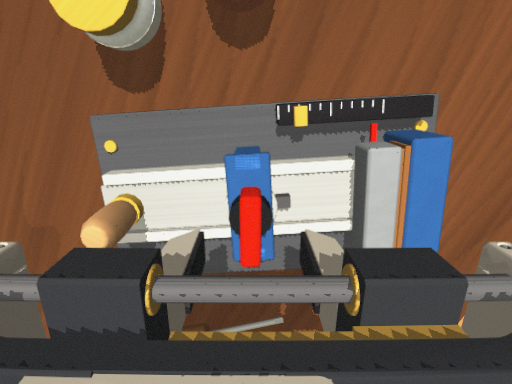

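Request:
send_rows(steps=[[0.1, 0, 0, 0, 0], [0.1, 0, 0, 0, 0], [0.05, 0, 0, 0, 0], [0, 0, 0, 0, 0], [0, 0, 0, 0, 0], [0, 0, 0, 0, 0]], squeeze=25)

```text
clock: 4.25
position: [0.6766, 0.0734, 0.071]
ee_rot: [-1.544, -0.339, 0.34]
force: [-0.0, 0.4, -0.1]
width: 0.015
```

```bash
python3 - <<'E'
from h import *
a=imaging.get_image("wrist"); cv2.imwrite("pics/w3.png",a)
b=imaging.get_image("side"); cv2.imwrite("pics/s3.png",cv2.resize(b[100:300,120:320],None,fx=3,fy=3,interpolation=2))
b=imaging.get_image("scene"); cv2.imwrite("pics/c3.png",cv2.resize(b[120:310,180:370],None,fx=3.1,fy=3.1,interpolation=2))
print(arm.observe()["width"])
E
```

```text
0.006390265135633762
```

View pics/w3.png

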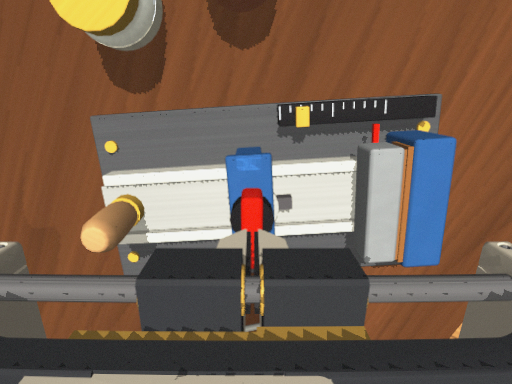

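View pics/s3.png

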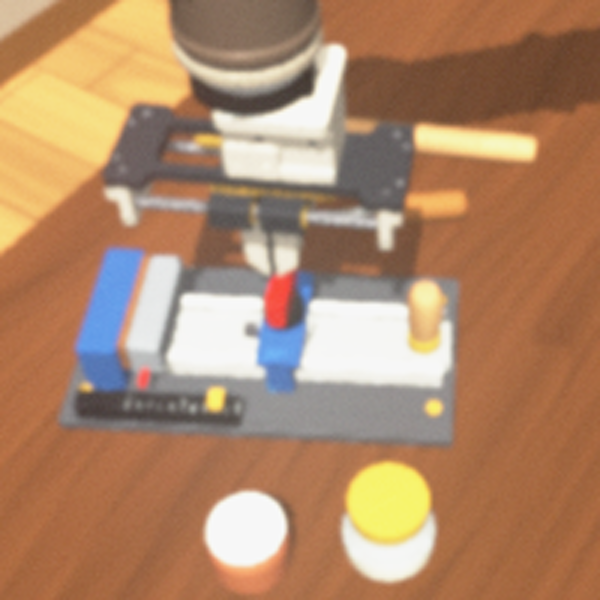

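View pics/c3.png

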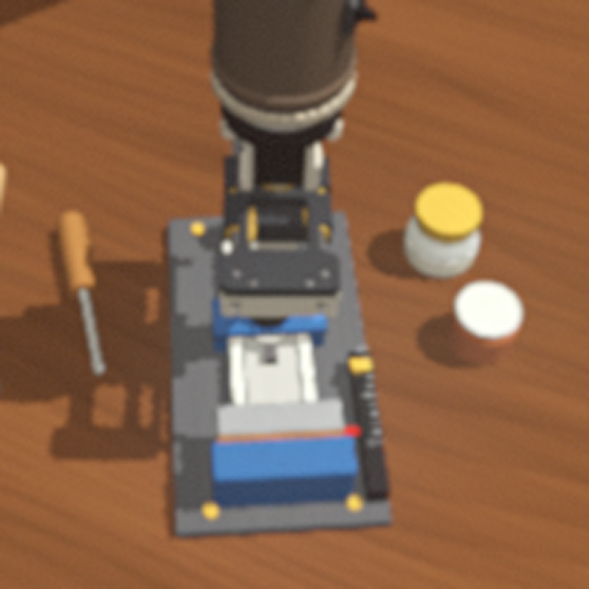

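```bash
python3 - <<'E'
from h import *
s=arm.observe(); print(s["position"],s["ee_rot"],s["force"])
Rt=R.from_rotvec(s["ee_rot"]).as_matrix()
for d in ([0,0,0],[0,-.019,0],[0,-.066,0]):
    P=s["position"]+Rt@np.array(d)
    print("side crop",(proj("side",P)-[120,100])*3,"scene crop",(proj("scene",P)-[180,120])*3.1)
    c=imaging.camera_params("wrist"); Pc=np.linalg.inv(c["mount"])@np.r_[d,1]
    print("wrist",cv2.projectPoints(Pc[:3][None],np.zeros(3),np.zeros(3),c["camera_matrix"],c["distortion"])[0].ravel())
p=np.load("p.npy")
for z in (.066,.092):
  for y in (-.025,.025): print("bar side",(proj("side",j2w(p,[0,y,z]))-[120,100])*3)
E
```

```text
[0.6766536  0.07338856 0.07100615] [-1.54401454 -0.33953711  0.33958057] [ 0.451995   -0.31504683  0.41178707]
side crop [[280.36348824 296.16184609]] scene crop [[269.15355771 297.74033122]]
wrist [252.64961252 220.23396676]
side crop [[278.19050196 279.17713773]] scene crop [[269.85045825 283.18341939]]
wrist [252.72003045 231.82171032]
side crop [[272.45990517 234.39895584]] scene crop [[271.68368754 244.78639425]]
wrist [252.96690294 272.50283639]
bar side [[286.29251816 276.41309649]]
bar side [[277.15139029 328.51979025]]
bar side [[283.51590177 253.09870765]]
bar side [[274.02571491 305.52837692]]
```

```bash
python3 - <<'E'
import cv2
a=cv2.imread("pics/w3.png")[170:300,180:330]; cv2.imwrite("pics/w3c.png",cv2.resize(a,None,fx=4.5,fy=4.5,interpolation=2))
E
```

```text
(no output)
```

View pics/w3c.png

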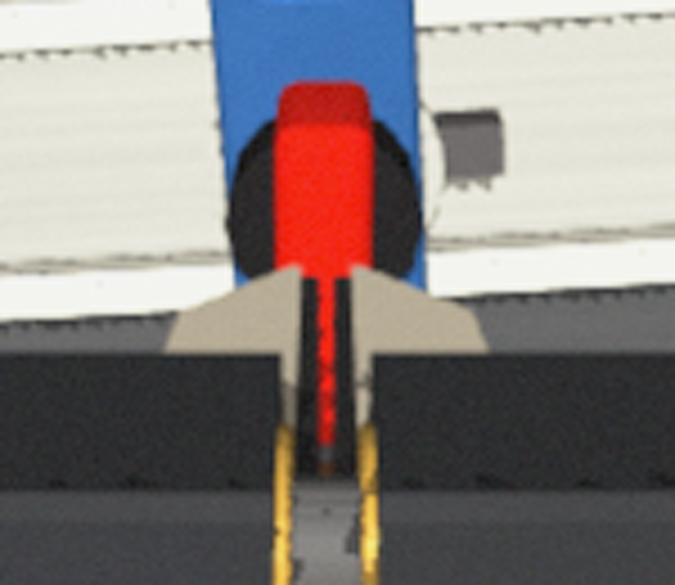

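```bash
python3 - <<'E'
from h import *
c=imaging.camera_params("wrist")
for x in (.0,.005):
  for zz in (-.0095,0,.0095):
    for t in (0,.01,.02,.03):
      Pc=np.linalg.inv(c["mount"])@np.r_[x,-t,zz,1]
      uv=cv2.projectPoints(Pc[:3][None],np.zeros(3),np.zeros(3),c["camera_matrix"],c["distortion"])[0].ravel()
      print(x,zz,t,uv.round(1),((uv-[180,170])*4.5).round())
b=cv2.imread("pics/s3.png")[150:350,200:400]; cv2.imwrite("pics/s3c.png",cv2.resize(b,None,fx=3,fy=3,interpolation=2))
E
```

```text
0.0 -0.0095 0 [252.6 232.7] [327. 282.]
0.0 -0.0095 0.01 [252.7 239. ] [327. 311.]
0.0 -0.0095 0.02 [252.7 245.9] [327. 342.]
0.0 -0.0095 0.03 [252.7 253.6] [327. 376.]
0.0 0 0 [252.6 220.2] [327. 226.]
0.0 0 0.01 [252.7 226.1] [327. 252.]
0.0 0 0.02 [252.7 232.5] [327. 281.]
0.0 0 0.03 [252.8 239.6] [327. 313.]
0.0 0.0095 0 [252.7 207.4] [327. 168.]
0.0 0.0095 0.01 [252.7 212.8] [327. 192.]
0.0 0.0095 0.02 [252.8 218.6] [327. 219.]
0.0 0.0095 0.03 [252.8 225.1] [328. 248.]
0.005 -0.0095 0 [259.7 232.7] [359. 282.]
0.005 -0.0095 0.01 [260.1 239. ] [360. 311.]
0.005 -0.0095 0.02 [260.5 246. ] [362. 342.]
0.005 -0.0095 0.03 [260.9 253.6] [364. 376.]
0.005 0 0 [259.8 220.2] [359. 226.]
0.005 0 0.01 [260.2 226.1] [361. 252.]
0.005 0 0.02 [260.6 232.5] [363. 281.]
0.005 0 0.03 [261.1 239.6] [365. 313.]
0.005 0.0095 0 [260.  207.5] [360. 169.]
0.005 0.0095 0.01 [260.3 212.8] [362. 192.]
0.005 0.0095 0.02 [260.8 218.6] [363. 219.]
0.005 0.0095 0.03 [261.2 225.1] [366. 248.]
```

View pics/s3c.png

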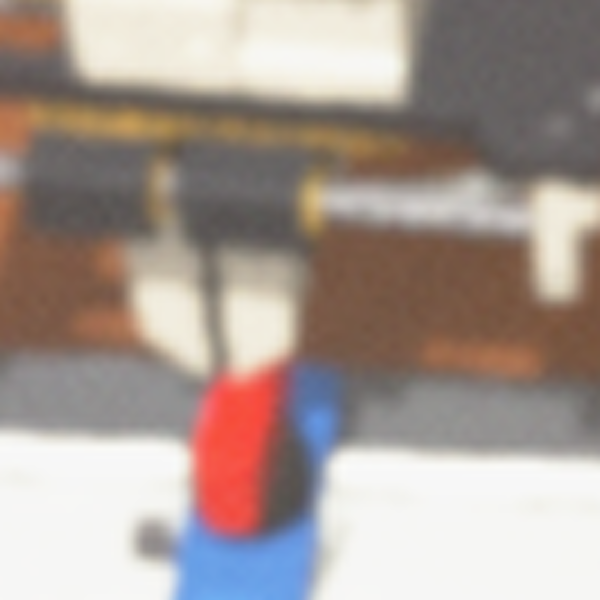

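Request:
send_rows(steps=[[0.3, 0, -1, 0, 0], [0.5, 0, -1, 0, 0], [0.6, 0, -1, 0, 0], [0.6, 0, 0, 0, 0], [0.6, 0, 1, 0, 0], [0.6, 0, 1.9, 0, 0], [0.6, 0, 1.9, 0, 0], [0.6, 0, 1.9, 0, 0]])

```text
clock: 5.4
position: [0.6768, 0.0735, 0.0521]
ee_rot: [-1.544, -0.34, 0.34]
force: [0.2, 0.1, 1.1]
width: 0.597
```

```bash
python3 - <<'E'
from h import *
a=imaging.get_image("wrist"); 
b=imaging.get_image("side")
cv2.imwrite("pics/m4.png",np.hstack([cv2.resize(a[150:350,150:350],(400,400),interpolation=2),cv2.resize(b[150:250,160:260],(400,400),interpolation=2)]))
s=arm.observe();print(s["width"],s["force"],s["position"])
E
```

```text
0.6000993667606938 [-0.57965305 -0.05961425  0.28314926] [0.67697444 0.07352375 0.0524242 ]
```

View pics/m4.png

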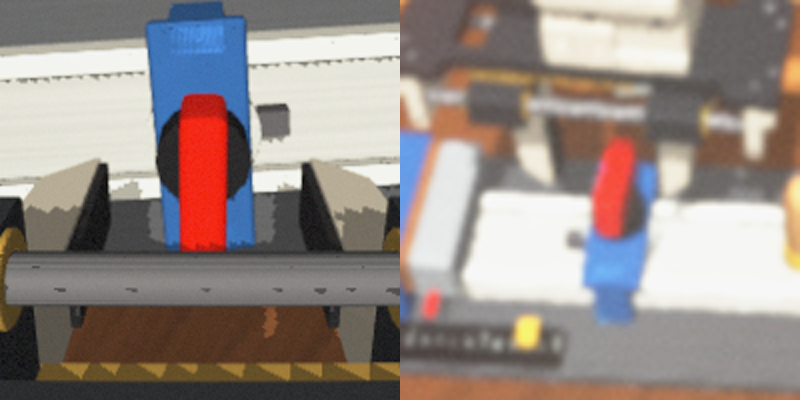

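```bash
python3 - <<'E'
from h import *
p=np.load("p.npy")
for z in (.052,.062,.074,.08):
  print(z,w2j(p,ray("side",(197,196),z)).round(1),w2j(p,ray("side",(228.7,198.7),z)).round(1))
b=imaging.get_image("scene"); cv2.imwrite("pics/c4.png",cv2.resize(b[170:260,220:310],None,fx=6,fy=6,interpolation=2))
E
```

```text
0.052 [ 43.1 -22.8] [-29.9 -19.3]
0.062 [ 40.5 -14.4] [-31.3 -11. ]
0.074 [37.4 -4.3] [-33.  -1.]
0.08 [35.9  0.7] [-33.9   4.1]
```

View pics/c4.png

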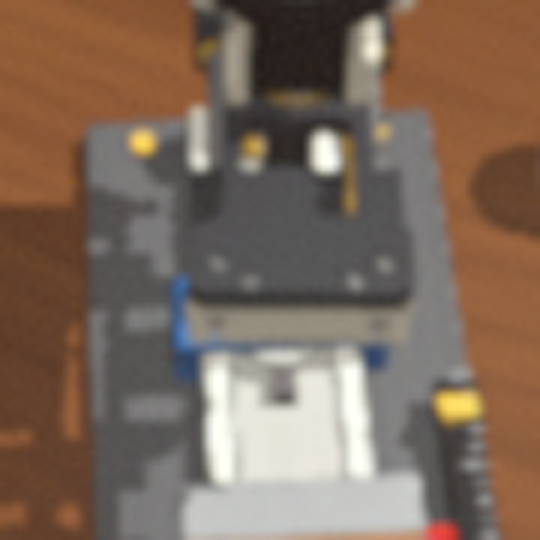

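Request:
send_rows(steps=[[0.3, 0, 0, 0, 0], [0.1, 0, 0, 0, 0], [0, 0, 0, 0, 0], [0, 0, 0, 0, 0], [0, 0, 0, 0, 0]], squeeze=25)

```text
clock: 6.18
position: [0.6764, 0.0732, 0.052]
ee_rot: [-1.544, -0.339, 0.34]
force: [-1.0, 0.4, 0.8]
width: 0.142
```

Request:
send_rows(steps=[[0, 0, 0, 0, 0.1], [0, 0, 0, 0, 0.25], [0, 0, 0, 0, 0.4], [0, 0, 0, 0, 0.55], [0, 0, 0, 0, 0.7], [0, 0, 0, 0, 0.85], [0, 0, 0, 0, 1.0], [0, 0, 0, 0, 1.15], [0, 0, 0, 0, 1.3], [0, 0, 0, 0, 1.4], [0, 0, 0, 0, 1.48], [0, 0, 0, 0, 1.5], [0, 0, 0, 0, 1.5]])

```text
clock: 7.8
position: [0.6782, 0.0727, 0.0521]
ee_rot: [-1.405, 0.829, -0.833]
force: [6.0, -1.6, -3.8]
width: 0.14
```

```bash
python3 - <<'E'
from h import *
a=imaging.get_image("wrist"); 
b=imaging.get_image("side")
cv2.imwrite("pics/m5.png",np.hstack([a,cv2.resize(b[150:250,140:280],(280,200),interpolation=2).repeat(1,0) if 0 else cv2.copyMakeBorder(cv2.resize(b[150:250,160:260],(280,280)),0,104,0,0,0)]))
s=arm.observe();print(s["width"],s["force"],s["ft_torque"],s["position"],s["joints"]);M=R.from_rotvec(s["ee_rot"]).as_matrix();print(np.degrees(np.arctan2(M[1,0],M[0,0])))
E
```

```text
0.1416971663457804 [ 4.821756   -2.26968162 -3.86735496] [-0.36490552 -1.23598039  0.06723945] [0.67824506 0.07261923 0.05207731] [-0.07864538  0.65683743 -0.17046522  1.5544072   0.1301704   0.9389314
 -1.35859707]
-61.166856358054375
```

View pics/m5.png

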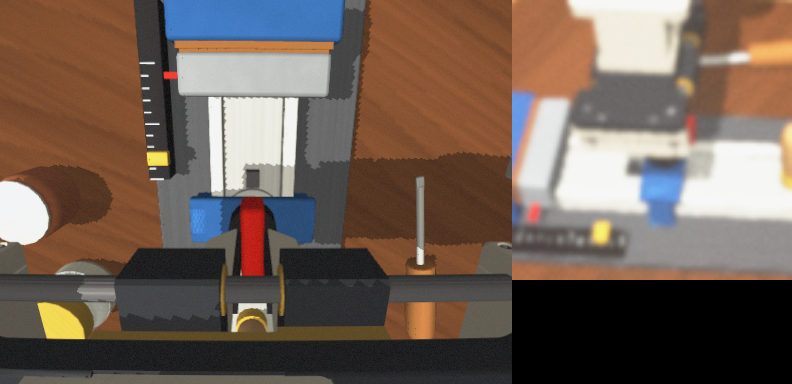

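Request:
send_rows(steps=[[0.3, 0, 0, 0, 0], [0.6, 0, 0, 0, 0], [0.7, 0, 0, 0, 0], [0.7, 0, -2, 0, 0], [0.7, 0, -5, 0, 0], [0.7, 0, -6, -3, 0.01], [0.7, 0, -6, -7, 0.01], [0.7, 0, -6, -10.5, 0.01], [0.7, 0, -6, -10.5, 0.01], [0.7, 0, -6, -10.5, 0.01]])

```text
clock: 9.15
position: [0.5859, 0.0232, 0.1134]
ee_rot: [-1.402, 0.837, -0.839]
force: [0.5, 0.4, 0.0]
width: 0.7
```

```bash
python3 - <<'E'
from h import *
s=arm.observe()
a=imaging.get_image("wrist"); 
b=imaging.get_image("side"); np.save("w6.npy",np.r_[s["position"],s["ee_rot"]])
cv2.imwrite("pics/w6.png",a); cv2.imwrite("pics/s6.png",cv2.resize(b[130:260,140:300],None,fx=4,fy=4))
print(s["width"],s["force"],s["position"])
E
```

```text
0.6998805838678219 [0.48043512 0.35824489 0.02719648] [0.585884   0.02323528 0.11335423]
```

View pics/w6.png

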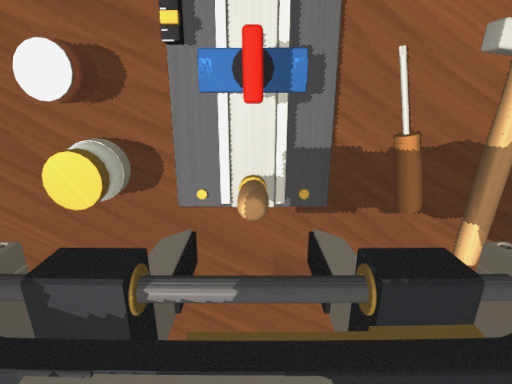

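View pics/s6.png

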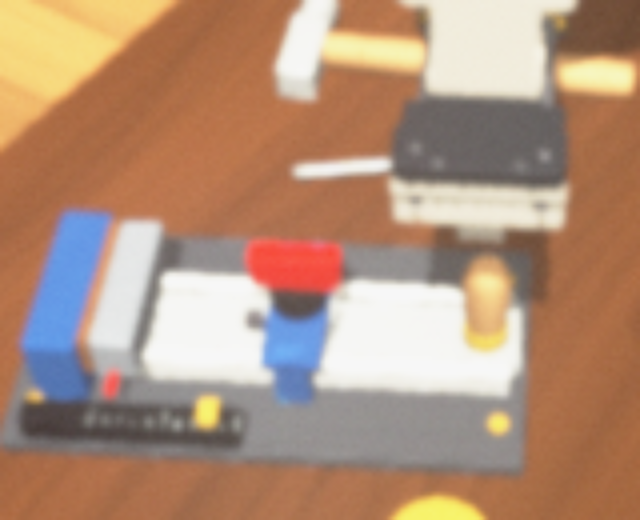

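```bash
python3 - <<'E'
from h import *
po=np.load("w6.npy"); h=wray(po,(253,207),.086); print(h, R.from_rotvec(po[3:]).as_matrix().T@(h-po[:3])*100)
for u in ((252.5,26),(252.5,102)): print(wray(po,u,.092))
a,b=wray(po,(252.5,28),.092),wray(po,(252.5,100),.092); print("bar dir",np.degrees(np.arctan2(*(a-b)[1::-1])))
a,b=wray(po,(179,200),.012),wray(po,(326,207),.012);print(a,b)
M=R.from_rotvec(po[3:]).as_matrix();print(np.degrees(np.arctan2(M[1,0],M[0,0])))
E
```

```text
[0.58598356 0.02202277 0.086     ] [ 0.10980257  2.73537653 -0.05477172]
[0.69686637 0.08242534 0.092     ]
[0.65523705 0.05992445 0.092     ]
bar dir 28.391480971107153
[0.5327327  0.07991512 0.012     ] [ 0.59847879 -0.05828338  0.012     ]
-61.702948383784275
```

Request:
send_rows(steps=[[0.7, 0.05, 3, 0, 0], [0.7, 0.05, 6, 0, 0], [0.7, 0.05, 7.8, 0, 0], [0.7, 0.05, 7.8, 0, 0], [0.3, 0.05, 7.8, 0, 0], [0.2, 0.05, 7.8, 0, 0], [0, 0.05, 7.8, 0, 0], [0, 0.05, 7.8, 0, 0], [0, 0.05, 7.8, 0, 0]], squeeze=50)

```text
clock: 10.38
position: [0.5851, 0.0222, 0.0343]
ee_rot: [-1.403, 0.838, -0.839]
force: [-0.5, -0.8, 2.1]
width: 0.264
```

```bash
python3 - <<'E'
from h import *
s=arm.observe()
a=imaging.get_image("wrist"); 
b=imaging.get_image("side"); np.save("w7.npy",np.r_[s["position"],s["ee_rot"]])
cv2.imwrite("pics/w7.png",a); cv2.imwrite("pics/s7.png",cv2.resize(b[130:260,140:300],None,fx=4,fy=4))
print(s["width"],s["force"],s["position"])
E
```

```text
0.2644187006836624 [-0.52278685 -0.79187548  2.08005856] [0.58514185 0.02215166 0.03432264]
```

View pics/w7.png

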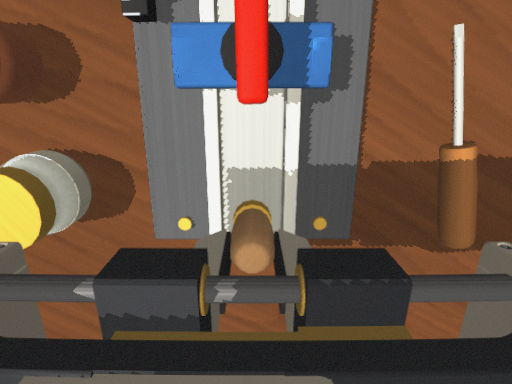

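View pics/s7.png

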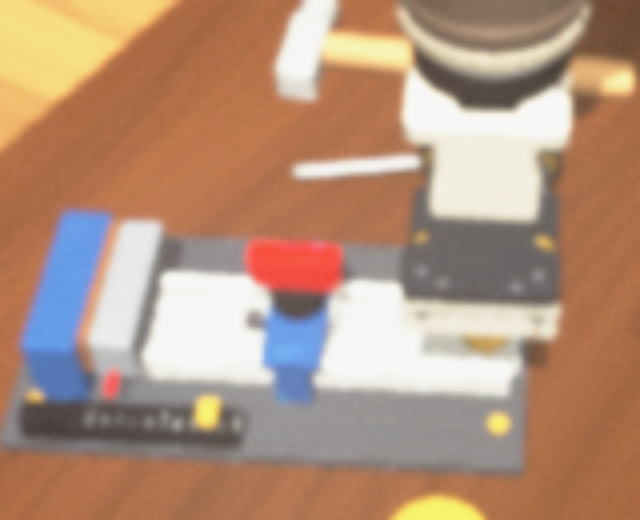

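Request:
send_rows(steps=[[0, 0, 0, -0.3, 0], [0, 0, 0, -1, 0], [0, 0, 0, -1.8, 0], [0, 0, 0, -2.6, 0], [0, 0, 0, -3.4, 0], [0, 0, 0, -4.2, 0], [0, 0, 0, -4.8, 0], [0, 0, 0, -5, 0], [0, 0, 0, -5, 0], [0, 0, 0, -5, 0]], squeeze=50)

```text
clock: 11.72
position: [0.5434, -0.0004, 0.0344]
ee_rot: [-1.4, 0.835, -0.84]
force: [8.6, 2.3, -4.6]
width: 0.268
```

```bash
cat > look.py <<'E'
import sys
from h import *
k=sys.argv[1]
s=arm.observe()
b=imaging.get_image("side"); c=imaging.get_image("scene")
cv2.imwrite(f"pics/s{k}.png",b);cv2.imwrite(f"pics/c{k}.png",c)
b=cv2.resize(b[200:240,150:200],None,fx=8,fy=8,interpolation=2); c=cv2.resize(c[220:290,260:310],None,fx=8,fy=8,interpolation=2)[:560]
b=cv2.copyMakeBorder(b,0,240,0,0,cv2.BORDER_CONSTANT); cv2.imwrite(f"pics/m{k}.png",np.hstack([b,c]))
print(s["width"],s["force"],s["position"])
E
python3 look.py 8
```

```text
0.2677440768063184 [ 8.57174591  2.33168187 -4.60884347] [ 5.43370157e-01 -4.16426741e-04  3.43751552e-02]
```

View pics/m8.png

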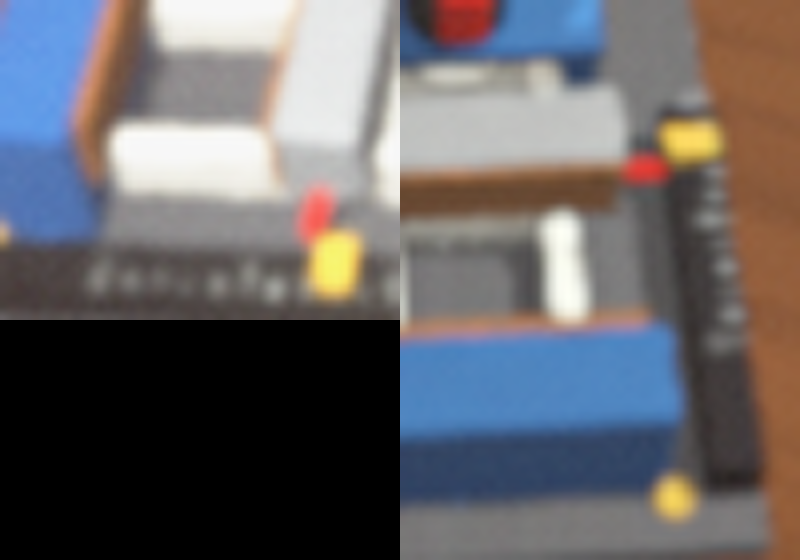

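View pics/s8.png

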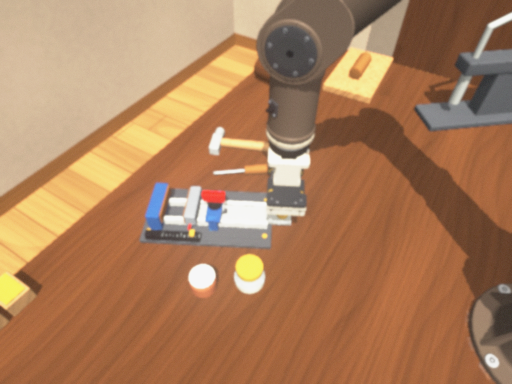

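```bash
cat > tri.py <<'E'
import sys
from h import *
k=sys.argv[1]; p=np.load("p.npy")
def blobs(n,img,roi):
    u0,v0,u1,v1=roi; im=img[v0:v1,u0:u1].astype(float); B,G,Rr=im[...,0],im[...,1],im[...,2]
    yl=np.clip(np.minimum(Rr,G)-B-60,0,None); yl[abs(Rr-G)>90]=0
    rd=np.clip(Rr-np.maximum(G,B)-90,0,None)
    out=[]
    for w in (rd,yl):
        vv,uu=np.mgrid[v0:v1,u0:u1]; out.append(((w*uu).sum()/w.sum(),(w*vv).sum()/w.sum()))
    return out
si=cv2.imread(f"pics/s{k}.png"); sc=cv2.imread(f"pics/c{k}.png")
rs=tuple(map(int,sys.argv[2].split(','))); rc=tuple(map(int,sys.argv[3].split(',')))
bs=blobs("side",si,rs); bc=blobs("scene",sc,rc); print(bs,bc)
from scipy.optimize import least_squares
for nm,a,b in zip(("pointer","mark"),bs,bc):
    r=least_squares(lambda P:np.r_[proj("side",P)[0]-a,proj("scene",P)[0]-b],[.7,.13,.03]); 
    print(nm,w2j(p,r.x),r.x[2],r.fun.round(2))
    for z in (.031,.0335,.036): print(z,w2j(p,ray("side",a,z)).round(1),w2j(p,ray("scene",b,z)).round(1))
E
python3 tri.py 8 182,221,200,240 286,234,352,244
```

```text
[(np.float64(189.0246679316888), np.float64(226.561669829222)), (np.float64(191.38468992248062), np.float64(232.44864341085272))] [(np.float64(290.2535211267606), np.float64(240.67806841046277)), (np.float64(295.81074168797954), np.float64(237.19607843137254))]
pointer [50.08387783 51.48886261] 0.03567990499200559 [ 0.03 -0.02  0.03  0.03]
0.031 [51.3 48.3] [47.2 52.1]
0.0335 [50.7 50. ] [48.7 51.8]
0.036 [50.  51.8] [50.2 51.4]
mark [41.90888739 66.2013327 ] 0.03577182822283078 [ 0.2  -0.19  0.22  0.21]
0.031 [43.4 63.5] [38.4 66.6]
0.0335 [42.8 65.2] [39.9 66.1]
0.036 [42.2 66.9] [41.4 65.7]
```

Request:
send_rows(steps=[[0, 0, 0, -0.2, 0], [0, 0, 0, -0.5, 0], [0, 0, 0, -0.75, 0], [0, 0, 0, -0.75, 0], [0, 0, 0, -0.75, 0], [0, 0, 0, -0.75, 0]])

```text
clock: 12.58
position: [0.537, -0.0039, 0.0344]
ee_rot: [-1.4, 0.835, -0.84]
force: [8.7, 2.7, -6.1]
width: 0.263
```

```bash
python3 look.py 9; python3 tri.py 9 182,221,200,240 286,230,352,244; python3 - <<'E'
from h import *
s=arm.observe(); cv2.imwrite("pics/w9.png",imaging.get_image("wrist"))
E
```

```text
0.2633008094666001 [ 8.69973188  2.66175015 -6.07850901] [ 0.53695063 -0.00385456  0.03436817]
[(np.float64(192.5470297029703), np.float64(226.19059405940595)), (np.float64(191.45911047345768), np.float64(232.42515542802488))] [(np.float64(289.804469273743), np.float64(238.15456238361267)), (np.float64(295.7792985457656), np.float64(237.18819503849443))]
pointer [42.81523774 50.773159  ] 0.036063179171647405 [-0.15  0.14 -0.16 -0.16]
0.031 [43.8 46.8] [40.2 51.9]
0.0335 [43.2 48.6] [41.7 51.5]
0.036 [42.6 50.3] [43.2 51.1]
mark [41.79992489 66.1130793 ] 0.03569863005304076 [ 0.19 -0.18  0.21  0.2 ]
0.031 [43.3 63.4] [38.4 66.5]
0.0335 [42.7 65.1] [39.9 66.1]
0.036 [42.1 66.8] [41.4 65.6]
```

View pics/m9.png

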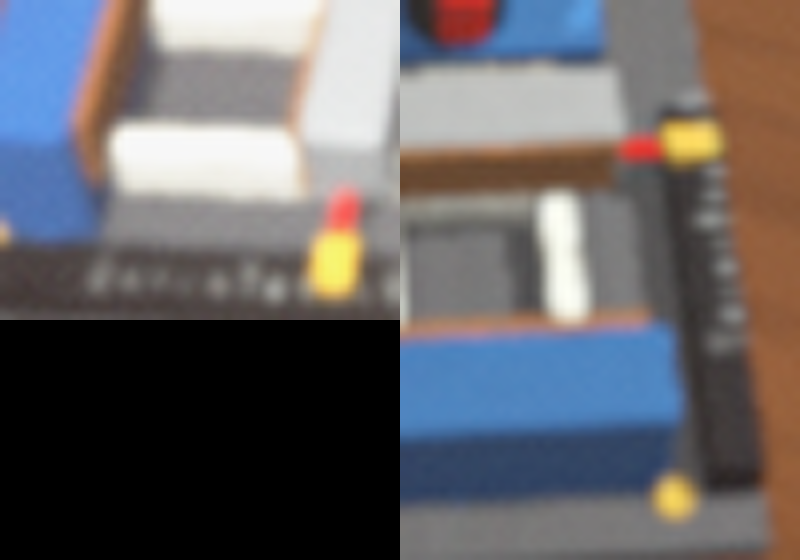

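View pics/w9.png

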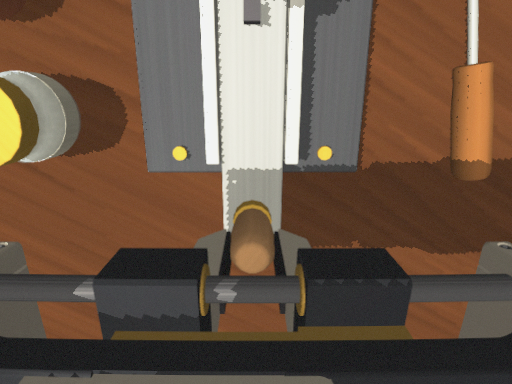

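Request:
send_rows(steps=[[0, 0, 0, -0.07, 0], [0, 0, 0, -0.07, 0], [0, 0, 0, -0.07, 0], [0, 0, 0, -0.07, 0], [0, 0, 0, -0.07, 0], [0, 0, 0, -0.07, 0]])

```text
clock: 13.48
position: [0.5366, -0.0041, 0.0344]
ee_rot: [-1.399, 0.834, -0.84]
force: [8.9, 3.5, -7.3]
width: 0.265
```

```bash
python3 look.py 10; python3 tri.py 10 182,221,200,240 286,230,352,244; python3 - <<'E'
import cv2,numpy as np
a=cv2.imread("pics/s10.png")[170:250,140:240];b=cv2.imread("pics/c10.png")[180:260,230:310]
cv2.imwrite("pics/f10.png",np.hstack([cv2.resize(a,(500,400),interpolation=2),cv2.resize(b,(300,400),interpolation=2)]))
E
```

```text
0.26508629398871103 [ 8.93811461  3.46223192 -7.33817271] [ 0.53659876 -0.00408075  0.03438469]
[(np.float64(192.79365079365078), np.float64(226.22675736961452)), (np.float64(191.4630424415832), np.float64(232.40391034811637))] [(np.float64(289.6652078774617), np.float64(238.07221006564552)), (np.float64(295.79131175468484), np.float64(237.19676320272572))]
pointer [42.3504712  50.54106505] 0.03566812894718547 [-0.15  0.14 -0.16 -0.15]
0.031 [43.3 46.9] [40.  51.6]
0.0335 [42.6 48.6] [41.5 51.2]
0.036 [42.  50.4] [43.  50.8]
mark [41.8117248  66.10828794] 0.03573199995958162 [ 0.18 -0.17  0.2   0.19]
0.031 [43.3 63.3] [38.4 66.5]
0.0335 [42.7 65. ] [39.9 66.1]
0.036 [42.1 66.7] [41.4 65.7]
```

View pics/m10.png

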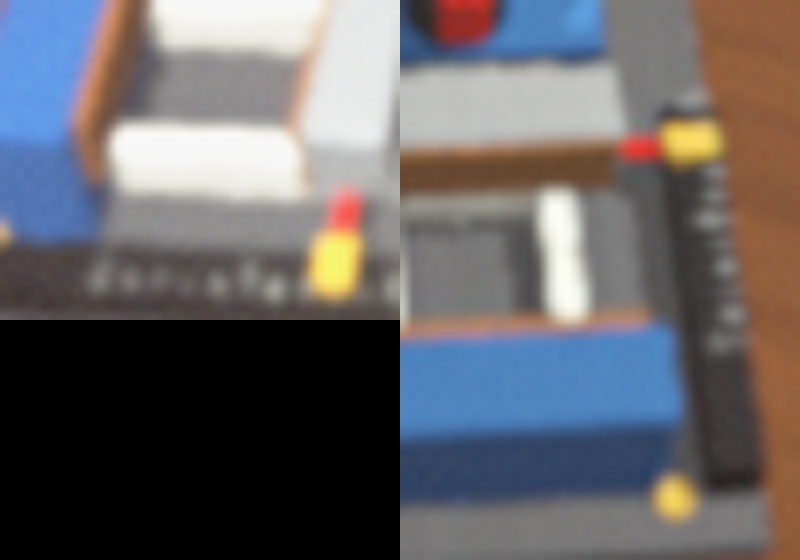

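View pics/f10.png

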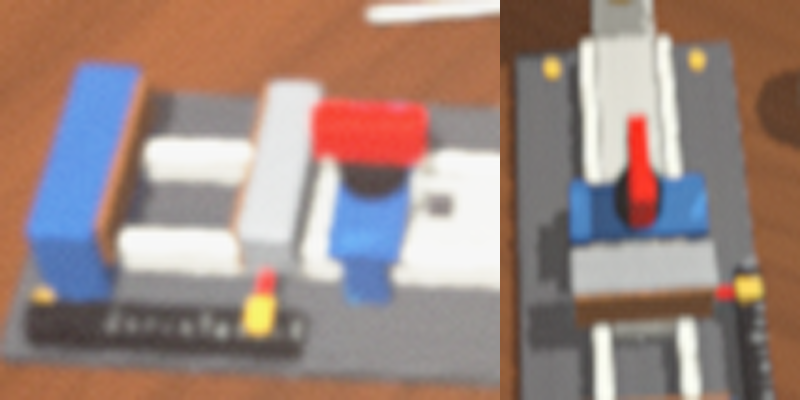

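```bash
python3 -c "
from cell import arm
print(arm.observe()['position'],arm.observe()['width']); print(arm.sign_off())"
```

```text
[ 0.53658184 -0.00408472  0.03437323] 0.26797334987397864
the job is handed in; nothing more can be done
None
```

The knob is turned to the free position, and the jaw is pulled out to the brass mark. I handed the job in at about 13.6 s with the gripper still holding the handle at a 50 N squeeze setting.

**Knob:** I turned the bar clockwise by about 1.5 rad. The wrist picture after release shows it at 28.4° against the jig's 28.2°, so it lies along the slide. The last two pictures still show it there.

**Jaw:** the handle was pulled out about 55.2 mm.
- Triangulating the two fixed cameras puts the pointer at x = 42.4 mm and the mark at 41.8 mm in the jig's frame. The gap of about 0.5 mm is within the measuring error.
- The early wrist-camera estimate of the travel, 55.4 mm, agrees.
- Taken alone at the pointer's height, the side camera put the two within 0.1 mm. The scene camera showed about 1.6 mm, probably because it also sees the mark's end face.
- The grip held steady. The last reading before hand-in showed the same arm position and finger opening as the check before it.

**Disagreements:**
- The first attempt to close on the knob missed, just above the bar. The pictures put the real fingertips about 22 mm short of the stated tool point, so I went 19 mm lower and then gripped it properly. I allowed for this at the handle too.
- While holding, the wrist also reads about 7 N downward besides the spring's pull. It grew slowly but is far below the limits.

The tins and tools I could see in the pictures had not moved, but I did not measure them again at the end.

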